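Bring a wet painted stone to rest over its drying compartment

TASK

A freshly painted red stone hangs in a wire cradle on a sliding carriage, locked leaning to one side. Take the red knob, pull it all the way up so that the cradle swings free, and slide the carriage by the knob until the stone is centred over the yellow-lined compartment of the wooden tray; calm the swing by moving the carriage until the stone hangs still there for at least five seconds, then let go with the knob left up. The paint is wet: never touch the stone, its cradle or the counterweight, do not let it swing wildly, and leave the other things alone.

Things in the scene. Friction and masses are not known exactly. Their poses are not given: they have to be found in the camera images.
- rail: Fixed rail on two wooden posts. Origin on the table under the middle of the knob's line of travel; y axis = direction of travel, x axis away from the robot. Aluminium bar 800 mm long, 20 x 24 mm, at x = -35 mm, 250 mm high; posts 30 mm thick at y = +-390 mm, 262 mm high. The cradle swings in the plane x = +90 mm.
- carriage (a joint): Position of the blue carriage along the rail's y axis, m; 0 with the knob at the rail's middle, stops at +-0.30. About 0.6 kg, block 78 x 70 x 46 mm, its top 273 mm above the table; friction about 2 N plus 3 N per m/s: it stays where it is left.
- knob (a joint): Lift of the red knob and its lock pin, m: 0 down (locked), 0.030 fully up (stop). Friction of about 2.5 N keeps it where it is left. The cradle is freed suddenly when the knob is some 10 to 15 mm up; from 0.025 on the pin is well clear.
- knob_grip (a point): Centre of the red knob, a plastic cylinder of 32 mm diameter and 30 mm height on a 12 mm stem, upright axis; 305 mm above the table when down, 335 mm when up. Its underside is 17 mm above the carriage when down. Grip it from above; the knob rides with the carriage.
- hanger (a joint): Swing of the cradle about its pivot, rad: 0 straight down, positive with the stone towards the rail's +y; -0.3 when locked; stops +-0.75. Axis along the rail's x, 250 mm above the table. Hardly damped (swings over a minute), period 1.7 s (1.4 to 2.0 with the stone's weight), as a simple pendulum 0.7 m long: angular acceleration = -(9.81 * angle + carriage acceleration) / 0.7.
- cradle: Steel wire cradle with all it carries (wet stone, dark steel counterweight disc of 52 mm diameter with centre 90 mm above the pivot); about 0.5 kg without the stone. Origin on the pivot, in the swing plane; z axis along the hanger rod, upward.
- stone: Red painted stone with yellow dots, 88 mm across, 45 mm high, nominally 0.35 kg, fixed in the cradle; origin at its centre, 150 mm below the pivot. Its lowest point with the wires is some 70 mm above the table.
- tray: Fixed wooden sorting tray 220 (x) x 340 (y) x 45 mm high, walls 6 mm, two rows of three compartments, aligned with the rail; origin under its centre. The near row, centres at tray x = -54 mm and y = -111, 0, +111 mm, lies under the swing plane.
- yellow_card: Yellow card 92 x 96 x 3 mm on the floor of one of the three near compartments; origin at its centre. The target: the stone is to hang straight over this point. The other two near compartments have dark grey cards.
- paint_jar: Bystander: closed jar, 60 mm diameter, 85 mm high; origin under its centre.
- green_stone: Bystander: green painted stone, 72 mm across, 33 mm high; origin under its centre.
- tape_core: Bystander: orange ring, 76 mm outer diameter, 40 mm high; origin under its centre.

How it is judged:
By the outcome, as a careful person would: the job done as asked, in the order asked, and still so for the second after the job is handed in, with the robot touching nothing.
It also fails if it takes over 48 s, if anything falls off the work surface, if the arm or the gripper's body presses on something with over 40 N, if the wrist force passes 120 N, or if a joint passes its speed limit or range.

ROBOT

A 6-joint arm with a two-finger parallel gripper is mounted at the origin on the work surface. World frame = base frame: x ahead of the robot, y to its left, z up, the work surface at z = 0. Lengths are in m, angles in rad, forces in N, time in s.
With the tool pointing down it reaches from about 0.3 to 0.85 m from the base axis. Payload 5.4 kg.
Tool frame: the origin (TCP) lies at the centre of the arm's flange, where the gripper is bolted on; the fingertips stand ctrl.nose_length ahead of it and the grasp point (between the pads) lies 155 mm ahead of it (ctrl.nose_length is the distance from the TCP to the fingertips, in m); z points along the fingers, y is the line along which they close (so a half turn about z gives the same grasp; the last joint's range is limited). The gripper opens to 85 mm and grips with 20 to 120 N. Pads are 22 mm wide; open, the fingers measure 114 mm over their backs; the gripper's body (76 mm by 85 mm) begins 54 mm behind the grasp point. The pads swing forward as they close: fully open they stand 13 mm farther back than shut.
Start: joints at [0.901, 0.158, 1.597, -0, 1.386, -0.21], TCP at [0.255, 0.515, 0.405] pointing down, gripper open.
Joint ranges: [-2.91, 2.91], [-0.94, 2.29], [0.18, 2.7], [-1.29, 4.43], [0.17, 2.64], [-3, 3]. Speed limits (rad/s): [2.57, 2.57, 3.14, 3.14, 3.14, 3.14].

INTERFACE

Orientations are given as a unit quaternion [x, y, z, w].
In Python, from workcell import ctrl gives the robot as it stands. Calls block until the motion is done:
- ctrl.goto(position, orientation): joint-space move of the TCP to a pose.
- ctrl.move_l(position, vel=0.15, attitude=None, guard=None): straight line of the TCP; attitude=None keeps the orientation; vel is the mean speed in m/s. With guard (N) it stops when the force on the tool has changed by that much, and returns True; else False.
- ctrl.move_joints(angles): joint-space move.
- ctrl.gripper_open() and ctrl.gripper_close(effort=None): open the fingers fully, or close them until they stop; effort is the grip in N (None keeps the last).
- ctrl.sleep(seconds).
- ctrl.ik(position, orientation): joint angles nearest the present ones, or None.
- ctrl.sense(): the state.
- ctrl.grab_frame(name): name is "scene" or "side" or "wrist"; returns (picture, depth): 480x640x3 uint8, red, green, blue; 480x640 float32, m along the optical axis (not along the pixel's ray), 0 where there is no reading.
- ctrl.camera_params(name): a dict with "fx", "fy", "cx", "cy" (pixels), "dist_coeffs" ([k1, k2, p1, p2, k3] as OpenCV has them; the pictures are not rectified), "R" (3x3) and "t" (3): a world point X has camera coordinates R X + t; the wrist camera has in their place "T_tool_cam" (4x4, takes a point from camera to tool coordinates, whose origin is the TCP and whose axes are the flange's). Camera axes: x right, y down, z forward; pixel columns grow to the right and rows downward; lengths in m; the calibration is good to about 2 mm. A picture is of the moment at which its call begins: read the wrist's pose just before it. camera_params takes no time and is no camera call.
A pose or a line that the arm cannot do raises ctrl.MotionError and nothing moves.
- ctrl.hand_in(): hands the job in; it is judged then, once.
The state is a dict: "clock": time; "joints": joint angles; "joint_vel": joint speeds; "joint_efforts": joint torques, N m; "tcp_pos": TCP position; "eef_rot": TCP orientation; "contact_force": force on the tool from outside, world axes, zero at the start; "ft_torque": the same for the moment, N m; "width": finger opening in m; "grip_force": force on a finger pad.
Only numpy, scipy, OpenCV 4.12 (cv2) and the standard library are available. Lean on these libraries where they do the work, as an engineer would, in place of code of your own. Each camera call takes 0.05 s, during which the arm holds its last target. There are 200 camera calls.

## Working session

There is one attempt and no reset: what is moved stays moved. The work goes in short steps, each a Python script; the robot and the scene stay as the last script left them, time stands still between calls to the robot, and variables do not carry over. Pictures are saved under pics/ and viewed, at most 10 in all, crops included, and the job is handed in when it is done.

```bash
ls; mkdir -p pics; python3 - <<'E'
from workcell import ctrl
import cv2,numpy as np
ims=[]
for n in("scene","side"):
    p,d=ctrl.grab_frame(n);cv2.imwrite(f"pics/{n}0.png",p[:,:,::-1]);np.save(f"{n}d.npy",d)
    c=ctrl.camera_params(n);print(n,{k:np.round(v,3).tolist() for k,v in c.items()})
print(ctrl.sense(),ctrl.nose_length)
print(ctrl.camera_params("wrist"))
E
```

```text
pics
scene {'fx': 483.015, 'fy': 483.015, 'cx': 315.633, 'cy': 236.393, 'dist_coeffs': [-0.115, 0.0, 0.0, 0.0, 0.0], 'R': [[-0.663, 0.748, -0.004], [0.573, 0.505, -0.646], [-0.481, -0.43, -0.764]], 't': [0.387, -0.181, 1.459]}
side {'fx': 469.018, 'fy': 469.018, 'cx': 330.796, 'cy': 236.084, 'dist_coeffs': [-0.041, 0.0, 0.0, 0.0, 0.0], 'R': [[0.993, 0.118, 0.008], [0.077, -0.584, -0.808], [-0.091, 0.803, -0.589]], 't': [-0.54, 0.118, 1.139]}
{'clock': 0.1, 'joints': array([ 9.00891778e-01,  1.58971779e-01,  1.59810957e+00,  2.78452596e-05,
        1.38616905e+00, -2.10130264e-01]), 'joint_vel': array([ 0.00055571, -0.00159129, -0.00330485, -0.00146114, -0.00039976,
       -0.00038261]), 'joint_efforts': array([-6.43314725e-04, -3.96988249e+01, -3.32337356e+01, -2.88943138e-04,
        4.18151540e-03,  8.29729117e-06]), 'tcp_pos': array([0.25502695, 0.51507268, 0.40382147]), 'eef_rot': array([ 2.27870057e-01,  9.73691198e-01, -7.44085772e-04, -3.65441507e-04]), 'contact_force': array([-0.05244222,  0.23339731, -0.09252663]), 'ft_torque': array([-0.02553564, -0.01406009,  0.0046034 ]), 'grip_force': 0.0, 'width': 0.0855502318835077} 0.1734
{'fx': 374.82431848365906, 'fy': 374.82431848365906, 'cx': 319.8698549363131, 'cy': 243.7392436598647, 'dist_coeffs': array([-0.02511406,  0.        ,  0.        ,  0.        ,  0.        ]), 'T_tool_cam': array([[-1.02794400e-03, -9.59724183e-01, -2.80942051e-01,
         7.23594000e-02],
       [ 9.99999416e-01, -8.92798919e-04, -6.09031951e-04,
         5.08310198e-05],
       [ 3.33677932e-04, -2.80942513e-01,  9.59724540e-01,
         3.08951490e-02],
       [ 0.00000000e+00,  0.00000000e+00,  0.00000000e+00,
         1.00000000e+00]])}
```

View pics/scene0.png

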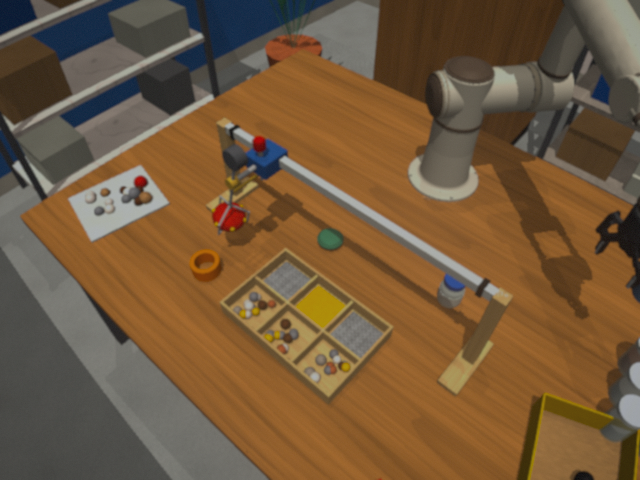

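View pics/side0.png

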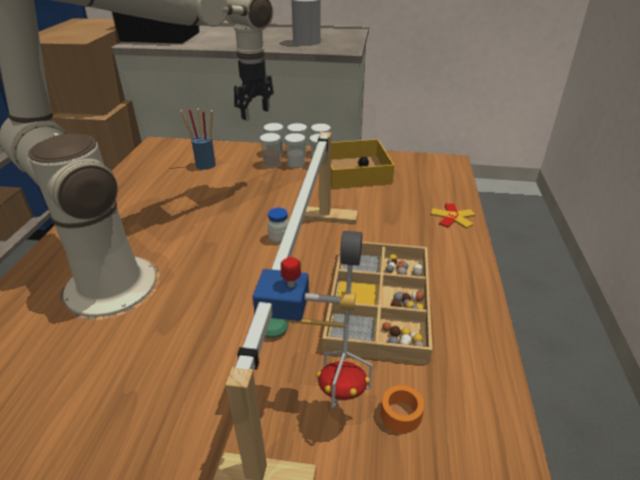

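The scene view shows the knob at (260,143), stone (229,217), yellow card (322,306, middle compartment) and rail from (232,129) to (483,287). The side view shows the knob at (291,268), stone (343,380) and card (357,293).

```bash
cat > h.py <<'E'
import numpy as np,cv2
def cam(ctrl,n):
    c=ctrl.camera_params(n);R=np.array(c["R"]);t=np.array(c["t"])
    K=np.array([[c["fx"],0,c["cx"]],[0,c["fy"],c["cy"]],[0,0,1]])
    return dict(K=K,d=np.array(c["dist_coeffs"]),R=R,C=-R.T@t)
def rays(c,uv):
    q=cv2.undistortPoints(np.float64(uv).reshape(-1,1,2),c["K"],c["d"]).reshape(-1,2)
    return np.c_[q,np.ones(len(q))]@c["R"]          # world directions, unit depth
def onplane(c,uv,n,k):                              # n.X = k
    r=rays(c,uv); return c["C"]+r*((k-c["C"]@n)/(r@n))[:,None]
def tri(c1,u1,c2,u2):
    a,b=rays(c1,[u1])[0],rays(c2,[u2])[0]
    s=np.linalg.lstsq(np.c_[a,-b],c2["C"]-c1["C"],rcond=None)[0]
    p,q=c1["C"]+s[0]*a,c2["C"]+s[1]*b
    return (p+q)/2,np.linalg.norm(p-q)
def red(im):
    h=cv2.cvtColor(im,cv2.COLOR_RGB2HSV)
    return (((h[...,0]<5)|(h[...,0]>172))&(h[...,1]>170)&(h[...,2]>70)).astype(np.uint8)
def yellow(im): return cv2.inRange(cv2.cvtColor(im,cv2.COLOR_RGB2HSV),(21,190,100),(32,255,255))
def blobs(m,amin=30):
    n,l,s,c=cv2.connectedComponentsWithStats(m)
    return [(c[i],s[i]) for i in range(1,n) if s[i,4]>=amin],l
E
python3 - <<'E'
from workcell import ctrl
from h import *
cs={n:cam(ctrl,n) for n in("scene","side")}
for n in cs:
    im=cv2.imread(f"pics/{n}0.png")[:,:,::-1].copy();d=np.load(f"{n}d.npy")
    print(n,cs[n]["C"].round(3))
    for nm,f in(("red",red),("yel",yellow)):
        for c,s in blobs(f(im))[0]: print(nm,c.round(1),s)
    h=cv2.cvtColor(im,cv2.COLOR_RGB2HSV)
    vv,uu=np.nonzero((h[...,1]<60)&(h[...,2]>120)&(d>0))
    P=cs[n]["C"]+rays(cs[n],np.c_[uu,vv])*d[vv,uu][:,None]
    P=P[(P[:,2]>.245)&(P[:,2]<.28)&(P[:,0]>.1)&(P[:,0]<.9)&(abs(P[:,1])<.6)]
    v=cv2.fitLine(P[:,:2].astype(np.float32),cv2.DIST_HUBER,0,.01,.01).ravel()
    print("bar",len(P),v,P.mean(0),P.min(0),P.max(0),np.percentile(P[:,2],[10,50,90]))
E
```

```text
scene [1.063 0.43  0.999]
red [259.  143.7] [254 137  11  15 138]
red [140.  181.4] [135 177  11  10  87]
red [219.4 211.6] [213 203  14  19 137]
red [232.7 218.8] [221 208  24  22 323]
yel [231.8 182. ] [227 178  11   9  43]
yel [320.2 306.1] [ 296  286   49   42 1090]
yel [255.5 310.9] [252 308   8   7  46]
yel [242.1 313.5] [239 310   6   8  37]
yel [271.8 336.4] [264 331  15  11  84]
yel [345.3 366.8] [341 363   9   9  64]
yel [557.  419.2] [527 393  86  87 592]
yel [636.5 455.3] [633 430   7  50 138]
bar 2193 [0.01269421 0.9999194  0.47722304 0.08278614] [0.47694506 0.06051708 0.26234304] [ 0.45538314 -0.40037759  0.25204646] [0.54810219 0.35648606 0.26714708] [0.26046842 0.26241831 0.26421038]
side [ 0.631 -0.782  0.771]
red [450.6 206.9] [446 204  11   7  62]
red [446.7 221.3] [440 217  14  10  89]
red [290.5 268.3] [282 257  18  23 349]
red [327.3 374.8] [319 362  19  29 281]
red [349.7 380.6] [336 362  31  37 779]
bar 2257 [ 0.01443236  0.9998959   0.47700295 -0.04572455] [ 0.47728845 -0.11267038  0.26054158] [ 0.45136431 -0.40036596  0.25189841] [0.5978392  0.37490831 0.26970863] [0.25856602 0.26083005 0.26255626]
```

```bash
python3 - <<'E'
from workcell import ctrl
from h import *
cs={n:cam(ctrl,n) for n in("scene","side")};S,D=cs["scene"],cs["side"]
K,e=tri(S,(259,143.7),D,(290.5,268.3));print("knob",K.round(4),e)
cc={}
for n,w in(("scene",(285,360,275,345)),("side",(330,385,275,312))):
    im=cv2.imread(f"pics/{n}0.png")[:,:,::-1].copy()
    h=cv2.cvtColor(im,cv2.COLOR_RGB2HSV)
    m=np.zeros(h.shape[:2],np.uint8);y=cv2.inRange(h,(20,215,90),(34,255,255))
    m[w[2]:w[3],w[0]:w[1]]=y[w[2]:w[3],w[0]:w[1]]
    c=max(cv2.findContours(m,cv2.RETR_EXTERNAL,cv2.CHAIN_APPROX_NONE)[0],key=cv2.contourArea)
    q=onplane(cs[n],c.reshape(-1,2),np.array([0,0,1.]),.009)[:,:2].astype(np.float32)
    r=cv2.minAreaRect(q);print(n,len(c),"rect",r,q.min(0),q.max(0));cc[n]=cv2.boundingRect(c);
    M=cv2.moments(c);cc[n]=(M["m10"]/M["m00"],M["m01"]/M["m00"]);print(cc[n])
print("card",tri(S,cc["scene"],D,cc["side"]))
u=np.array([.0135,.9999,0]);x=np.array([.9999,-.0135,0])
k=x@K+.09
for n,uv in(("scene",(229.5,216.5)),("side",(343.5,380))):
    P=onplane(cs[n],[uv],x,k)[0];print("stone",P,"ang",np.arctan2((P-K)@u,.25-P[2]))
im=cv2.imread("pics/scene0.png");a=cv2.resize(im[255:405,210:400],None,fx=2.5,fy=2.5,interpolation=2)
b=cv2.resize(cv2.imread("pics/side0.png")[225:370,310:445],(375,375),interpolation=2) 
cv2.imwrite("pics/z.png",np.hstack([a[:375],b])[:, :800] if a.shape[0]>=375 else a)
E
```

```text
knob [ 0.5068 -0.2389  0.3058] 0.0023210887796571936
scene 96 rect ((0.5950743556022644, 0.023257697001099586), (0.08542860299348831, 0.08058371394872665), 89.56481170654297) [ 0.5545153  -0.01955717] [0.6355699  0.06586238]
(319.9561224489796, 306.02738095238095)Traceback (most recent call last):
  File "<stdin>", line 11, in <module>
ValueError: max() iterable argument is empty
```

```bash
python3 - <<'E'
from workcell import ctrl
from h import *
cs={n:cam(ctrl,n) for n in("scene","side")};S,D=cs["scene"],cs["side"]
K,e=tri(S,(259,143.7),D,(290.5,268.3))
cc={}
for n,w in(("scene",(285,360,275,345)),("side",(330,380,275,312))):
    im=cv2.imread(f"pics/{n}0.png")[:,:,::-1].copy()
    h=cv2.cvtColor(im,cv2.COLOR_RGB2HSV)
    print(h[303:309:3,300:345:8].tolist() if n=="scene" else h[292:298:3,336:384:8].tolist())
    m=np.zeros(h.shape[:2],np.uint8);y=cv2.inRange(h,(20,190,70),(36,255,255))
    m[w[2]:w[3],w[0]:w[1]]=y[w[2]:w[3],w[0]:w[1]]
    cl=cv2.findContours(m,cv2.RETR_EXTERNAL,cv2.CHAIN_APPROX_NONE)[0]
    if not cl: continue
    c=max(cl,key=cv2.contourArea)
    q=onplane(cs[n],c.reshape(-1,2),np.array([0,0,1.]),.009)[:,:2].astype(np.float32)
    r=cv2.minAreaRect(q);print(n,len(c),"rect",r,q.min(0),q.max(0))
    M=cv2.moments(c);cc[n]=(M["m10"]/M["m00"],M["m01"]/M["m00"]);print(cc[n])
if len(cc)==2: print("card",tri(S,cc["scene"],D,cc["side"]))
u=np.array([.0135,.9999,0]);x=np.array([.9999,-.0135,0])
k=x@K+.09
for n,uv in(("scene",(229.5,216.5)),("side",(343.5,380))):
    P=onplane(cs[n],[uv],x,k)[0];print("stone",P,"ang",np.arctan2((P-K)@u,.25-P[2]))
a=cv2.resize(cv2.imread("pics/scene0.png")[245:405,215:400],(400,346),interpolation=2)
b=cv2.resize(cv2.imread("pics/side0.png")[230:365,315:440],(320,346),interpolation=2) 
cv2.imwrite("pics/z.png",np.hstack([a,b]))
E
```

```text
[[[24, 242, 173], [24, 240, 174], [24, 240, 174], [23, 240, 175], [23, 240, 174], [24, 242, 174]], [[24, 240, 175], [24, 240, 174], [24, 241, 176], [24, 240, 174], [24, 240, 174], [24, 240, 175]]]
scene 98 rect ((0.5950333476066589, 0.02386617846786976), (0.0882204920053482, 0.08326670527458191), 89.1283187866211) [ 0.55288374 -0.0207542 ] [0.6366579  0.06766546]
(320.2009615384615, 306.1362179487179)
[[[21, 105, 155], [20, 164, 137], [21, 171, 197], [22, 188, 203], [22, 188, 204], [20, 167, 130]], [[21, 99, 159], [21, 154, 167], [21, 153, 204], [22, 187, 203], [22, 187, 203], [20, 159, 128]]]
side 2 rect ((0.6424340009689331, 0.01166002918034792), (0.0023196430411189795, 0.0), -172.7849884033203) [0.64128333 0.01151436] [0.6435846  0.01180569]Traceback (most recent call last):
  File "<stdin>", line 17, in <module>
ZeroDivisionError: float division by zero
```

```bash
python3 - <<'E'
from workcell import ctrl
from h import *
cs={n:cam(ctrl,n) for n in("scene","side")};S,D=cs["scene"],cs["side"]
K,e=tri(S,(259,143.7),D,(290.5,268.3))
for n,w,lo in(("scene",(285,360,275,345),(20,180,90)),("side",(330,380,278,312),(20,140,150))):
    im=cv2.imread(f"pics/{n}0.png")[:,:,::-1].copy()
    y=cv2.inRange(cv2.cvtColor(im,cv2.COLOR_RGB2HSV),lo,(36,255,255))
    m=np.zeros_like(y);m[w[2]:w[3],w[0]:w[1]]=y[w[2]:w[3],w[0]:w[1]]
    c=max(cv2.findContours(m,cv2.RETR_EXTERNAL,cv2.CHAIN_APPROX_NONE)[0],key=cv2.contourArea)
    q=onplane(cs[n],c.reshape(-1,2),np.array([0,0,1.]),.009)[:,:2].astype(np.float32)
    print(n,len(c),cv2.boundingRect(c),"rect",cv2.minAreaRect(q),np.percentile(q,[0,5,95,100],axis=0).round(4).tolist())
u=np.array([.0135,.9999,0]);x=np.array([.9999,-.0135,0])
k=x@K+.09
for n,uv in(("scene",(229.5,216.5)),("side",(343.5,380))):
    P=onplane(cs[n],[uv],x,k)[0];print("stone",P,"ang",np.arctan2((P-K)@u,.25-P[2]))
a=cv2.resize(cv2.imread("pics/scene0.png")[245:405,215:400],(400,346),interpolation=2)
b=cv2.resize(cv2.imread("pics/side0.png")[230:365,315:440],(320,346),interpolation=2) 
cv2.imwrite("pics/z.png",np.hstack([a,b]))
E
```

```text
scene 99 (296, 286, 49, 42) rect ((0.5950661897659302, 0.023523740470409393), (0.08898229151964188, 0.08335083723068237), 89.13932037353516) [[0.5529, -0.0211], [0.5537, -0.0206], [0.6365, 0.0676], [0.6371, 0.0677]]
side 110 (342, 282, 34, 23) rect ((0.6073789000511169, 0.03851013630628586), (0.07550909370183945, 0.07273899763822556), 0.15539221465587616) [[0.5697, 0.0021], [0.5722, 0.0043], [0.6439, 0.0739], [0.6452, 0.0749]]
stone [ 0.59633233 -0.27766446  0.10922157] ang -0.26051389753056126
stone [ 0.59673989 -0.24747741  0.05558446] ang -0.037726223564500005
```

View pics/z.png

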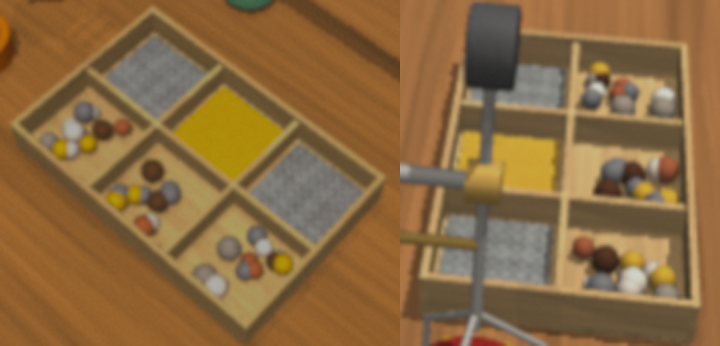

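The crop shows the yellow card in the middle near compartment. The two views agree on its centre, (0.599, 0.0265), and the knob is at about (0.508, -0.239, 0.306). Next I approach and grip.

```bash
python3 - <<'E'
from workcell import ctrl
from h import *
q=[.00675,np.sqrt(1-.00675**2),0,0]
K=np.array([.508,-.239,0]);u=np.array([.0135,.9999,0])
for p in(K+[0,0,.55],K+[0,0,.457],K+.2667*u+[0,0,.49],K+.35*u+[0,0,.49]): print(np.round(ctrl.ik(p,q),2))
c=lambda:round(ctrl.sense()["clock"],2)
ctrl.goto([.30,.45,.57],q);print(c())
ctrl.goto(K+[0,0,.55],q);print(c())
print(ctrl.move_l(K+[0,0,.457],vel=.09,guard=15),c())
ctrl.gripper_close(70);s=ctrl.sense();print({k:np.round(s[k],4) for k in("clock","width","grip_force","contact_force","tcp_pos")})
p,d=ctrl.grab_frame("scene");cv2.imwrite("pics/scene1.png",p[:,:,::-1])
p,d=ctrl.grab_frame("side");cv2.imwrite("pics/side1.png",p[:,:,::-1])
a,b=[cv2.imread(f"pics/{n}1.png") for n in("scene","side")]
cv2.imwrite("pics/g.png",np.hstack([cv2.resize(a[60:300,130:370],(400,400)),cv2.resize(b[170:420,200:450],(400,400))]))
E
```

```text
[-0.65  0.07  1.41 -0.    1.66 -2.21]
[-0.65  0.09  1.57 -0.    1.48 -2.21]
[-0.18 -0.05  1.65 -0.    1.54 -1.74]
[-0.02 -0.02  1.62 -0.    1.54 -1.57]
0.86
3.41
False 4.59
{'clock': np.float64(5.1417), 'width': np.float64(0.0299), 'grip_force': np.float64(69.1076), 'contact_force': array([-1.4798,  0.8053,  3.5491]), 'tcp_pos': array([ 0.508 , -0.239 ,  0.4576])}
```

View pics/g.png

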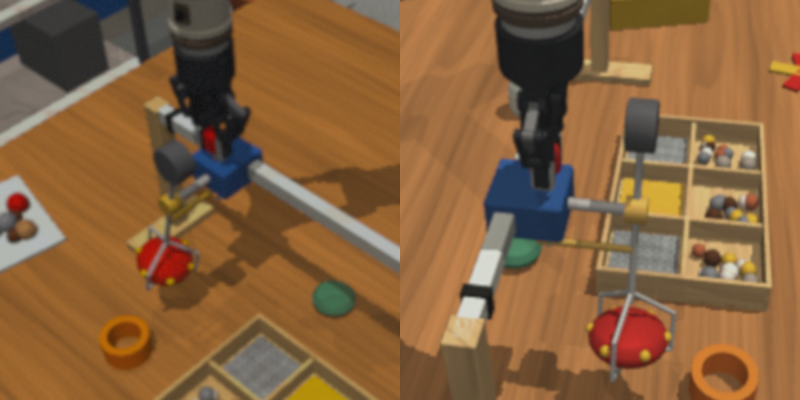

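The grip is good: the pads hold the knob at (210,140) in the left crop and the cradle is untouched. Next I pull it up and record the swing.

```bash
cat > obs.py <<'E'
from h import *
from scipy.optimize import least_squares
u=np.array([.0135,.9999,0]);x=np.array([.9999,-.0135,0]);X0=np.array([.508,-.239,0])
kp=x@X0+.09
def angle(c,im,s):                 # s = knob position along u, from X0
    vv,uu=np.nonzero(red(im));P=onplane(c,np.c_[uu,vv],x,kp)
    y=(P-X0)@u-s;z=.25-P[:,2];r=np.hypot(y,z)
    k=(r>.09)&(r<.21)&(z>0)&(abs(y)<.16)
    hull=cv2.convexHull(np.c_[uu,vv][k].astype(np.float32));M=cv2.moments(hull)
    Q=onplane(c,[(M["m10"]/M["m00"],M["m01"]/M["m00"])],x,kp)[0]
    return np.arctan2((Q-X0)@u-s,.25-Q[2]),(Q-X0)@u,Q[2],k.sum()
def watch(ctrl,n,gap):
    c=cam(ctrl,"scene");out=[]
    for _ in range(n):
        st=ctrl.sense();im,_d=ctrl.grab_frame("scene")
        out.append((st["clock"],(st["tcp_pos"]-X0)@u,im));
        if gap: ctrl.sleep(gap)
    T=np.array([o[0] for o in out]);S=np.array([o[1] for o in out])
    A=np.array([angle(c,o[2],o[1]) for o in out]);return T,S,A,out[-1][2]
def fit(T,th,w=None,c=None):
    def mod(w): return np.c_[np.cos(w*T),np.sin(w*T)]
    if w is None:
        f=lambda p:p[0]*np.cos(p[2]*T)+p[1]*np.sin(p[2]*T)+p[3]-th
        best=min((least_squares(f,[*np.linalg.lstsq(mod(w0),th,rcond=None)[0],w0,0]) for w0 in(3.2,3.5,3.8,4.2)),key=lambda r:r.cost)
        return best.x,np.sqrt(2*best.cost/len(T))
    a=np.c_[mod(w),np.ones(len(T))] if c is None else mod(w)
    p=np.linalg.lstsq(a,th-(c or 0),rcond=None)[0]
    r=a@p-(th-(c or 0));return np.array([p[0],p[1],w,p[2] if c is None else c]),np.sqrt((r**2).mean())
E
python3 - <<'E'
from workcell import ctrl
from obs import *
p=ctrl.sense()["tcp_pos"];print(ctrl.move_l(p+[0,0,.0315],vel=.06,guard=25))
s=ctrl.sense();print({k:np.round(s[k],4) for k in("clock","width","grip_force","contact_force","tcp_pos")})
T,S,A,im=watch(ctrl,26,.03);np.savez("w1.npz",T=T,S=S,A=A)
print(np.c_[T,S,A].round(4));print(fit(T,A[:,0]));print(ctrl.sense()["clock"])
cv2.imwrite("pics/w1.png",im[:,:,::-1])
E
```

```text
True
{'clock': np.float64(5.775), 'width': np.float64(0.0295), 'grip_force': np.float64(78.0839), 'contact_force': array([ 0.9335, -0.2266,  1.4147]), 'tcp_pos': array([ 0.5082, -0.2389,  0.4872])}
[[ 5.7750e+00  1.0000e-04 -1.4290e-01 -2.0200e-02  1.0900e-01  4.0700e+02]
 [ 5.8583e+00  1.0000e-04 -6.8400e-02 -9.6000e-03  1.0860e-01  4.1800e+02]
 [ 5.9417e+00  1.0000e-04  1.9500e-02  2.9000e-03  1.0850e-01  4.2700e+02]
 [ 6.0250e+00  1.0000e-04  1.0600e-01  1.5000e-02  1.0950e-01  4.2200e+02]
 [ 6.1083e+00  1.0000e-04  1.8160e-01  2.5600e-02  1.1060e-01  4.2500e+02]
 [ 6.1917e+00  1.0000e-04  2.4410e-01  3.4500e-02  1.1160e-01  4.2100e+02]
 [ 6.2750e+00  0.0000e+00  2.9920e-01  4.2100e-02  1.1370e-01  4.1700e+02]
 [ 6.3583e+00  1.0000e-04  3.5980e-01  5.0000e-02  1.1710e-01  4.1000e+02]
 [ 6.4417e+00  1.0000e-04  3.8130e-01  5.2900e-02  1.1820e-01  4.1400e+02]
 [ 6.5250e+00  1.0000e-04  3.3010e-01  4.6400e-02  1.1490e-01  4.1100e+02]
 [ 6.6083e+00  1.0000e-04  2.8640e-01  4.0500e-02  1.1270e-01  4.2300e+02]
 [ 6.6917e+00  1.0000e-04  2.3380e-01  3.3000e-02  1.1170e-01  4.2200e+02]
 [
[... 451 characters left out ...]
7.2750e+00  1.0000e-04 -2.4270e-01 -3.4300e-02  1.1110e-01  4.0600e+02]
 [ 7.3583e+00  1.0000e-04 -2.6520e-01 -3.7800e-02  1.1040e-01  4.0300e+02]
 [ 7.4417e+00  1.0000e-04 -2.5500e-01 -3.6200e-02  1.1080e-01  3.9900e+02]
 [ 7.5250e+00  1.0000e-04 -2.2440e-01 -3.1800e-02  1.1000e-01  3.9800e+02]
 [ 7.6083e+00  1.0000e-04 -1.6670e-01 -2.3600e-02  1.0920e-01  3.9600e+02]
 [ 7.6917e+00  1.0000e-04 -1.1160e-01 -1.5700e-02  1.0870e-01  4.1900e+02]
 [ 7.7750e+00  1.0000e-04 -2.2300e-02 -3.1000e-03  1.0840e-01  4.1800e+02]
 [ 7.8583e+00  1.0000e-04  6.0900e-02  8.7000e-03  1.0900e-01  4.2200e+02]]
(array([-0.28195748,  0.12365186,  3.3534028 ,  0.04331857]), np.float64(0.008768636042490518))
7.9417
```

View pics/w1.png

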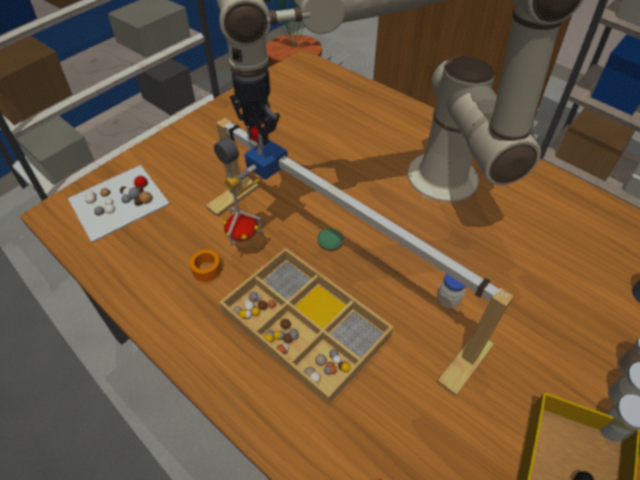

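The swing is free and the knob is up at its stop; the stone is at (241,226). The fit gives amplitude 0.31 rad and ω = 3.35 rad/s. I'll travel to the card in one timed move that also cancels most of the swing.

```bash
cat >> obs.py <<'E'
def wait_until(ctrl,t):
    d=t-ctrl.sense()["clock"]
    if d>0: ctrl.sleep(d)
def shift(ctrl,s,T,Z,tmid,lag=.03):   # carriage to s, centred in time on tmid
    s0=(ctrl.sense()["tcp_pos"]-X0)@u
    wait_until(ctrl,tmid-T/2-lag);t0=ctrl.sense()["clock"]
    ctrl.move_l(X0+s*u+[0,0,Z],vel=abs(s-s0)/T)
    st=ctrl.sense();print("shift",round(s0,4),"->",((st["tcp_pos"]-X0)@u).round(4),"t0",round(t0,3),"t1",round(st["clock"],3),"T",T)
E
python3 - <<'E'
from workcell import ctrl
from obs import *
D=np.load("w1.npz");p,_=fit(D["T"],D["A"][:,0]);w=p[2];st=ctrl.sense();now=st["clock"];T1=.9
t=np.arctan2(p[1],p[0])/w
while t<now+T1/2+.05: t+=2*np.pi/w
print("tmid",t,"now",now)
shift(ctrl,.2667,T1,st["tcp_pos"][2],t)
T,S,A,im=watch(ctrl,24,.035);np.savez("w2.npz",T=T,S=S,A=A)
print(np.c_[T,S,A][::3].round(4));print(fit(T,A[:,0]),fit(T,A[:,0],w));s=ctrl.sense();print(s["clock"],s["tcp_pos"],s["grip_force"])
E
```

```text
tmid 10.181964890023448 now 7.9417
shift 0.0001 -> 0.2675 t0 9.7 t1 10.75 T 0.9
[[ 1.075e+01  2.675e-01  5.090e-02  2.748e-01  1.067e-01  5.210e+02]
 [ 1.100e+01  2.670e-01  2.560e-02  2.707e-01  1.060e-01  5.110e+02]
 [ 1.125e+01  2.670e-01 -3.400e-03  2.665e-01  1.051e-01  5.090e+02]
 [ 1.150e+01  2.670e-01 -2.450e-02  2.634e-01  1.054e-01  4.910e+02]
 [ 1.175e+01  2.669e-01 -2.040e-02  2.640e-01  1.058e-01  5.060e+02]
 [ 1.200e+01  2.670e-01  4.000e-03  2.675e-01  1.052e-01  5.140e+02]
 [ 1.225e+01  2.669e-01  3.520e-02  2.720e-01  1.054e-01  5.210e+02]
 [ 1.250e+01  2.669e-01  5.180e-02  2.744e-01  1.061e-01  5.180e+02]]
(array([-0.03416716, -0.01675823,  3.29442688,  0.01313449]), np.float64(0.001845942951086169)) (array([-0.01579842, -0.03446763,  3.3534028 ,  0.01257244]), np.float64(0.001931228814168722))
12.75 [0.51189705 0.02791323 0.48560722] 78.10069723986089
```

```bash
cat > calm.py <<'E'
from workcell import ctrl
from obs import *
import sys
def calm(src,dst,s0,w=3.36,T1=.5,n=24):
    D=np.load(src);p,_=fit(D["T"],D["A"][:,0],w);st=ctrl.sense();now=st["clock"];Z=float(np.load("Z.npy"))
    a=np.hypot(p[0],p[1]);d=a*9.81/w**2/2/np.exp(-(w*T1*.19)**2/2)
    t=np.arctan2(p[1],p[0])/w;h=np.pi/w;sg=1          # maximum at t, minimum at t+h
    while t<now+T1/2+.06: t+=h;sg=-sg
    print("amp",a,"d",d,sg)
    shift(ctrl,s0+sg*d,T1,Z,t);shift(ctrl,s0,T1,Z,t+h)
    T,S,A,im=watch(ctrl,n,.035);np.savez(dst,T=T,S=S,A=A);cv2.imwrite(dst[:-4]+".png",im[:,:,::-1])
    q,r=fit(T,A[:,0],w);print("after amp",np.hypot(q[0],q[1]),"bias",q[3],"rms",r,"S",S[-1],"free",fit(T,A[:,0]))
E
python3 - <<'E'
import numpy as np;np.save("Z.npy",.4872)
from calm import *
calm("w2.npz","w3.npz",.2667)
c=cam(ctrl,"side");im,_=ctrl.grab_frame("side");cv2.imwrite("pics/side3.png",im[:,:,::-1])
s=ctrl.sense();print({k:np.round(s[k],4) for k in("clock","grip_force","contact_force","tcp_pos")})
sc=cv2.imread("w3.png")
cv2.imwrite("pics/p3.png",np.hstack([cv2.resize(sc[120:400,220:420],(286,400)),cv2.resize(im[120:400,220:500,::-1],(400,400))]))
E
```

```text
amp 0.03790119106071354 d 0.017327589553182594 -1
shift 0.2669 -> 0.2492 t0 13.175 t1 13.817 T 0.5
shift 0.2492 -> 0.2667 t0 14.108 t1 14.75 T 0.5
after amp 0.007259980402749217 bias 0.011966301937757705 rms 0.0017283976157006235 S 0.266710451598499 free (array([7.21171727e-03, 2.00574841e-04, 3.30969699e+00, 1.19798717e-02]), np.float64(0.0017205485475043454))
{'clock': np.float64(16.8), 'grip_force': np.float64(77.7349), 'contact_force': array([ 8.1754,  0.7764, -1.8542]), 'tcp_pos': array([0.512 , 0.0277, 0.4863])}
```

View pics/p3.png

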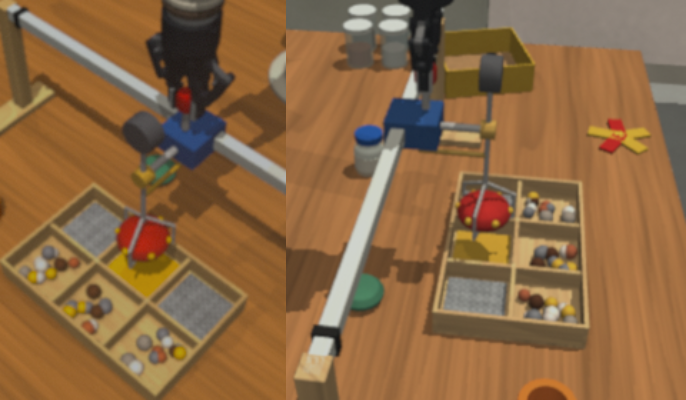

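The views show the stone over the yellow compartment (about (144,238) in the left crop and (485,210) in the right), with only 0.007 rad of swing left. I'll triangulate it against the card and then trim.

```bash
python3 - <<'E'
from workcell import ctrl
from obs import *
C={n:cam(ctrl,n) for n in("scene","side")};uv={}
for n,f,w in(("scene","w3.png",(290,350,260,310)),("side","pics/side3.png",(330,385,240,300))):
    m=red(cv2.imread(f)[:,:,::-1].copy());vv,uu=np.nonzero(m);k=(uu>w[0])&(uu<w[1])&(vv>w[2])&(vv<w[3])
    h=cv2.convexHull(np.c_[uu,vv][k].astype(np.float32));M=cv2.moments(h);uv[n]=(M["m10"]/M["m00"],M["m01"]/M["m00"]);print(n,k.sum(),cv2.boundingRect(h),uv[n])
print("stone",tri(C["scene"],uv["scene"],C["side"],uv["side"]))
E
```

```text
scene 535 (302, 272, 35, 30) (319.0098698968147, 286.2671601615074)
side 570 (341, 254, 36, 27) (358.20063405797094, 266.8765851449275)
stone (array([0.60152249, 0.02547145, 0.09936235]), np.float64(0.00115211787410372))
```

```bash
python3 - <<'E'
import numpy as np;np.save("Z.npy",.4885)
from calm import *
calm("w3.npz","w4.npz",.2672)
s=ctrl.sense();print({k:np.round(s[k],4) for k in("clock","grip_force","contact_force","tcp_pos")})
E
```

```text
amp 0.007259980402749217 d 0.0033191030957700827 -1
shift 0.2667 -> 0.2641 t0 17.725 t1 18.425 T 0.5
shift 0.2641 -> 0.2668 t0 18.667 t1 19.342 T 0.5
after amp 0.0001373202637545128 bias 0.009065840011405694 rms 0.00176698733063431 S 0.26682359371259556 free (array([8.95920645e-04, 2.64142300e-04, 6.17707591e+00, 9.08743266e-03]), np.float64(0.0016429738537447074))
{'clock': np.float64(21.3417), 'grip_force': np.float64(77.7026), 'contact_force': array([ 7.7724, -1.152 , -3.0191]), 'tcp_pos': array([0.512 , 0.0278, 0.4875])}
```

The stone is still (about 0.0001 rad). I hold, check again, release and retreat.

```bash
python3 - <<'E'
from workcell import ctrl
from obs import *
ctrl.sleep(4.5)
T,S,A,im=watch(ctrl,14,.05);q,_=fit(T,A[:,0],3.36);print("hold",T[0],np.hypot(q[0],q[1]),q[3])
ctrl.gripper_open();p=ctrl.sense()["tcp_pos"];print(ctrl.sense()["width"],p)
ctrl.move_l(p+[0,0,.12],vel=.12)
T,S,A,im=watch(ctrl,20,.04);q,r=fit(T,A[:,0]+0,3.36)
print("free",T[-1],np.hypot(q[0],q[1]),q[3],r,"y",A[:,1].mean(),"z",A[:,2].mean())
sd,_=ctrl.grab_frame("side")
C={n:cam(ctrl,n) for n in("scene","side")};uv={};kn={}
for n,m,w in(("scene",red(im),(290,350,260,310)),("side",red(sd),(330,385,240,300))):
    vv,uu=np.nonzero(m);k=(uu>w[0])&(uu<w[1])&(vv>w[2])&(vv<w[3])
    M=cv2.moments(cv2.convexHull(np.c_[uu,vv][k].astype(np.float32)));uv[n]=(M["m10"]/M["m00"],M["m01"]/M["m00"])
    print(n,[(c.round(1).tolist(),int(s[4])) for c,s in blobs(m)[0]])
print("stone",tri(C["scene"],uv["scene"],C["side"],uv["side"]))
cv2.imwrite("pics/f.png",np.hstack([cv2.resize(im[...,::-1][100:400,200:440],(320,400)),cv2.resize(sd[100:400,200:500,::-1],(400,400))]))
s=ctrl.sense();print(s["clock"],s["contact_force"])
E
```

```text
hold 25.8417 0.0008099865239428158 0.009399587732577628
0.08548620917837257 [0.51154231 0.02820458 0.4885204 ]
free 30.7167 0.0007624021045186354 0.005703744547927755 0.001414203278468297 y 0.2680513219649412 z 0.10521025457405613
scene [([140.0, 181.4], 87), ([350.7, 188.9], 187), ([308.9, 281.3], 162), ([324.7, 287.4], 382)]
side [([317.7, 169.8], 209), ([450.6, 206.9], 61), ([446.7, 221.3], 89), ([346.9, 263.6], 161), ([363.9, 267.6], 412)]
stone (array([0.60131227, 0.0248544 , 0.09925222]), np.float64(0.001756594685255777))
30.8583 [-0.53770878 -0.12638974 -1.17145808]
```

View pics/f.png

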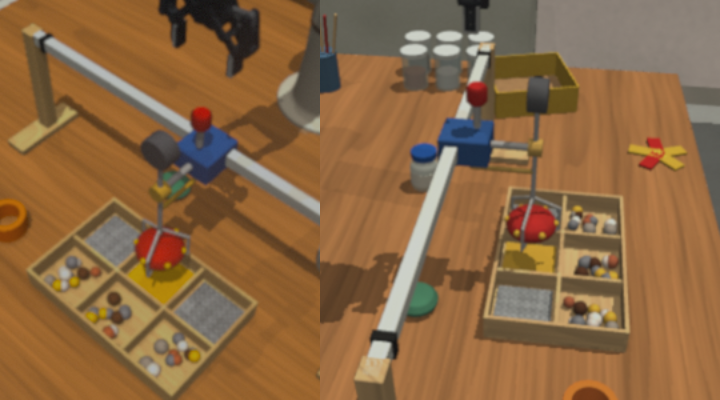

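The final views show the gripper clear, the knob up at (201,120) in the left crop, and the stone still over the yellow card at (161,245).

```bash
python3 - <<'E'
from workcell import ctrl
from h import *
K,e=tri(cam(ctrl,"scene"),(350.7,188.9),cam(ctrl,"side"),(317.7,169.8));print(K,e)
if K[2]>.331: print(ctrl.hand_in())
E
```

```text
[0.5109664  0.02706452 0.33624389] 0.003780556394682573
the job is handed in; nothing more can be done
None
```

The job is handed in at about 31 s: the stone hung still for over five seconds within about 2 mm of the yellow card's centre along the rail, the knob was left fully up, the gripper is clear, and nothing else was touched that I could see.

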